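# Latch the cover of a vial carrier

## Task

Latch the cover of the vial carrier for transport: feel the crossbar of the latch's sprung loop into the gap between the keeper hook and its two guard prongs, draw it back so that it catches under the hook's lip, then press the lever down flat so that it locks past centre with the loop in tension. The keeper's exact place varies, so work gently by feel: do not force the bar against the keeper and do not hammer the lever. Leave the bottle, the cap and the tip box where they stand.

Things in the scene. Friction and masses are not known exactly. Their poses are not given: they have to be found in the camera images.
- carrier: White vial carrier fixed to the bench, 305 x 170 mm, flat deck 60 mm above the bench. Origin on the bench right below the lever's pivot; x runs along the latch from that pivot to the keeper hook, y left, z up; the body reaches from x = -135 to +170 mm. Lever, loop and keeper lie along y = 0. Heights below are above the deck, x in this frame.
- lever_pivot (a point): Pivot axis (along carrier y) of the steel lever, 18 mm above the deck. The handle plate is 24 mm wide, 4 mm thick and runs from 19 to 87 mm from the pivot, then an upturned end to 99 mm. Friction of 0.06 N m keeps the lever where it is left; pressing it down against the springs takes up to about 6 N near its end; latched, the springs hold it flat.
- lever (a joint): Lever angle, rad. 0 = flat (hard stop), handle pointing to carrier -x, its upper face 21.5 mm above the deck; grows as the handle swings up and over towards the keeper, to a hard stop at 2.05 (leaning well past upright). Pulling the loop out raises the lever. Press it with no more than 50 N.
- handle (a point): The lever's flat steel handle. The point lies on its upper face (the side turned to the keeper when it stands up), 60 mm from the pivot; z out of that face, x from the handle's end towards the pivot.
- loop_pin (a point): Pin in the lever on which the loop turns, 24 mm from the lever's pivot: at carrier x = -24 cos(a - 0.2) mm, height 18 + 24 sin(a - 0.2) mm above the deck, a being the lever angle.
- loop (a joint): Angle of the loop about its pin on the lever, rad. The loop rises above level (towards +x and up) by this + 0.45 - the lever angle. Friction 0.05 N m keeps it where it is left, so a turning lever carries the loop along unless the bar is caught under the lip.
- loop_end (a joint): How far the loop's springs are stretched, m: 0 at rest, stop at 0.022. It takes 7 N to start and 1.8 N more per mm. Latched, 1 to 14 mm according to where the keeper is clamped; with the lever flat it is 0 unless the loop is hooked.
- bar (a point): Middle of the loop's steel crossbar, 4 mm thick and 36 mm long along carrier y, carried by two arms at y = +-18 mm; 90 mm from the loop's pin with the springs at rest. x of this frame points from the pin outwards along the loop, z is the loop's upper side.
- tab (a point): Grip point in the black pull tab at the loop's free end, 29 mm beyond the bar and 24 mm above it in the loop's own frame (axes as bar). The tab is 10 mm wide (carrier y), 22 mm long (18 to 40 mm beyond the bar), and stands from 2 to 36 mm above the bar's middle. Pinch it from above along carrier y; it can pivot between the pads as the loop tilts.
- keeper_mid (a point): On the carrier: where the hooked bar's middle sits if the dark steel keeper is clamped at mid-slot, 18 mm above the deck. The real keeper is clamped up to 7 mm to either side of it along carrier x (not measured, cannot be moved). Its post (24 mm wide, 18 mm thick) has its far face 2 mm to -x of the seat; see keeper_lip.
- keeper_lip (a point): Same point 4 mm higher, in the lip at mid-slot. The lip is 2 to 6 mm above the seat (top 24 mm above the deck), from 20 mm before to 4 mm beyond the seat. Two guard prongs (4 mm thick, at y = +-8 to 14 mm) start 10 mm beyond the seat, as high as the lip. The 4 mm bar drops in the 6 mm gap of lip and prongs, then back under the lip. Never press it there with over 35 N (springs at rest).
- flask: Small blue-capped bottle, 60 mm across, 130 mm high, standing beside the carrier; leave alone. Origin at its underside.
- cap: Loose blue bottle cap, 42 mm across, 18 mm high; leave alone. Origin at its underside.
- tipbox: Grey pipette tip box, 100 x 75 x 50 mm; leave alone. Origin at its underside.

How it is judged:
By the outcome, as a careful person would: the job done as asked, in the order asked, and still so for the second after the job is handed in, with the robot touching nothing.
It also fails if it takes over 72 s, if anything falls off the work surface, if the arm or the gripper's body presses on something with over 40 N, if the wrist force passes 120 N, or if a joint passes its speed limit or range.

## Robot

A 7-joint arm with a two-finger parallel gripper is mounted at the origin on the work surface. World frame = base frame: x ahead of the robot, y to its left, z up, the work surface at z = 0. Lengths are in m, angles in rad, forces in N, time in s.
With the tool pointing down it reaches from about 0.425 to 0.975 m from the base axis. Payload 16.7 kg.
Tool frame: the origin (TCP) lies on the centre line of the jaws, within the pads' length; the fingertips stand r.tip_reach ahead of it and the grasp point (between the pads) lies 8 mm behind it (r.tip_reach is the distance from the TCP to the fingertips, in m); z points along the fingers, y is the direction in which the jaws open and shut (so a half turn about z gives the same grasp; the last joint's range is limited). The gripper opens to 85 mm and grips with 20 to 120 N. Pads are 22 mm wide; open, the fingers measure 114 mm over their backs; the gripper's body (76 mm by 85 mm) begins 54 mm behind the grasp point. The pads swing forward as they close: fully open they stand 13 mm farther back than shut.
Start: joints at [0.97, 0.426, 0.074, 1.606, -0.034, 1.111, -0.067], TCP at [0.295, -0.607, 0.242] pointing down, gripper open.
Joint ranges: [-2.85, 2.85], [-0.5, 2.14], [-1.23, 1.37], [0.21, 2.46], [-1.02, 4.16], [0.16, 2.05], [-2.73, 2.73]. Speed limits (rad/s): [1.89, 1.89, 2.39, 2.39, 3.01, 3.01, 3.01].

## Interface

Orientations are given as a unit quaternion [w, x, y, z].
In Python, from workcell import monitor, cams, order, r gives the robot as it stands.
- The arm moves only by the shell command python3 -m crank 'ROWS' [OPENING] [FORCE]. ROWS is a JSON object of lists of equal length, an entry for each row: "delta_pos": the shift along the tool's x, y, z in units of 25 mm (1.0 is 25 mm), a list of three; "dr": the turn, a rotation vector about the tool's x, y, z in units of 5 degrees (1.0 is 5 degrees), a list of three. A call has 1 to 8 rows; each row shifts and turns the commanded pose from where the row before left it, along the tool's axes as they then stand; what a row does not reach is not made up. A row lasts 1/8 s, in which the tool goes at most 62.5 mm and 10.7 degrees, less where a joint would pass 70% of its speed; a pose out of reach is approached as far as the arm can. A call is refused whole if a number of a shift passes 1 or a number of a turn 1, either way. A call with a gripper value outside its range is refused whole. OPENING is the opening, from 0 (shut) to 1 (fully open), set as the call begins (- or left out, the last holds). The fingers move at their own pace and stop on an object; FORCE is the grip in N (left out, the last holds). Time passes only in rows, so rows that do not move let the fingers close. It gives the time, the measured TCP pose, the force and the opening at its end, in the units of the state.
- monitor.read_state(): the state, without advancing time (a new reading comes with each control period).
- cams.snapshot(name): name is "scene" or "top"; returns (picture, depth): 480x640x3 uint8, red, green, blue; 480x640 float32, m along the optical axis (not along the pixel's ray), 0 where there is no reading.
- cams.get_calibration(name): a dict with "fx", "fy", "cx", "cy" (pixels), "R" (3x3) and "t" (3): a world point X has camera coordinates R X + t. Camera axes: x right, y down, z forward; pixel columns grow to the right and rows downward; lengths in m; the calibration is good to about 2 mm. A picture is of the moment at which its call begins. get_calibration takes no time and is no camera call.
- order.sign_off(): hands the job in, once; it reports no verdict.
The state is a dict: "time_s": time; "q": joint angles; "qd": joint speeds; "effort": joint torques, N m; "ee_pos": TCP position; "eef_rot": TCP orientation; "contact_force": force on the tool from outside, world axes, zero at the start; "wrist_torque": the same for the moment, N m; "width": opening from 0.0 (shut) to 1.0 (fully open).
Only numpy, scipy, OpenCV 4.12 (cv2) and the standard library are available. Lean on these libraries where they do the work, as an engineer would, in place of code of your own. Each camera call takes 0.05 s, during which the arm holds its last target.

## Working session

There is one attempt and no reset: what is moved stays moved. The work goes in short steps, Python scripts to look and compute and a shell command to move; the robot and the scene stay as the last step left them, time stands still between calls to the robot, and variables do not carry over. Pictures are saved under pics/ and viewed, and the job is handed in when it is done.

```bash
ls; mkdir -p pics; python3 - <<'E'
from workcell import monitor,cams,order,r
import cv2,numpy as np
s=monitor.read_state();print(s);print(r.tip_reach)
for n in("scene","top"):
    p,d=cams.snapshot(n);cv2.imwrite(f"pics/{n}0.png",p[:,:,::-1]);np.save(f"{n}0_d.npy",d);np.save(f"{n}0_p.npy",p)
    print(cams.get_calibration(n))
E
```

```text
pics
{'time_s': 0.0, 'q': array([ 0.96950023,  0.42673071,  0.07385656,  1.60663567, -0.03408915,
        1.11080299, -0.06710452]), 'qd': array([ 5.10713249e-04,  1.77399118e-03, -1.36092244e-05,  5.38864678e-04,
       -1.25087097e-03,  8.12486981e-04, -2.19128326e-03]), 'effort': array([ 1.19637381e-03, -9.49828005e+01,  3.76099035e+00, -4.63501382e+01,
        1.91642123e-02,  1.01079841e-02,  2.23983068e-05]), 'ee_pos': array([ 0.2944811 , -0.6069206 ,  0.24159898]), 'eef_rot': array([-6.27389685e-04,  9.74597331e-01,  2.23963409e-01, -2.00404076e-04]), 'contact_force': array([-0.39404694,  0.35636148,  0.45790074]), 'wrist_torque': array([ 0.0238663 , -0.00872475, -0.01148869]), 'width': 1.0000351448532683}
0.011
{'fx': 480.89403297898275, 'fy': 480.89403297898275, 'cx': 316.89086548610675, 'cy': 243.3102104699544, 'R': array([[-0.2480312 ,  0.96868608, -0.01130534],
       [ 0.77872528,  0.19242296, -0.59712674],
       [-0.57625295, -0.15690981, -0.80206723]]), 't': array([ 0.08948485, -0.3671053 ,  1.33369688])}
{'fx': 497.0595380844286, 'fy': 497.0595380844286, 'cx': 316.1496063169971, 'cy': 247.12656852496775, 'R': array([[-0.00404567, -0.99942146, -0.03376946],
       [-0.99901126,  0.0055345 , -0.04411195],
       [ 0.04427332,  0.03355761, -0.99845569]]), 't': array([0.04183077, 0.54248305, 0.81688886])}
```

View pics/scene0.png

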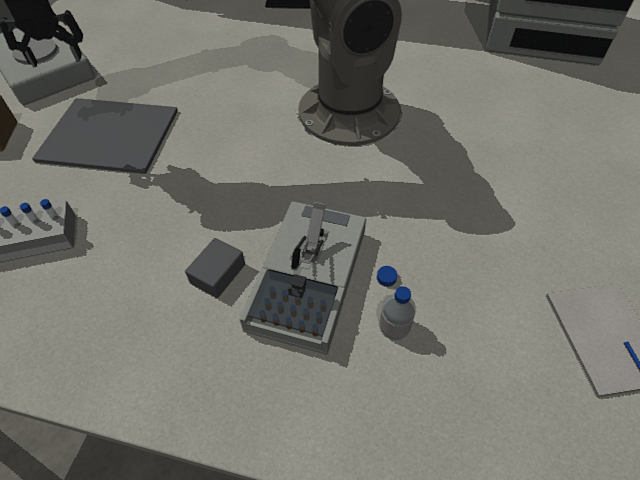

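View pics/top0.png

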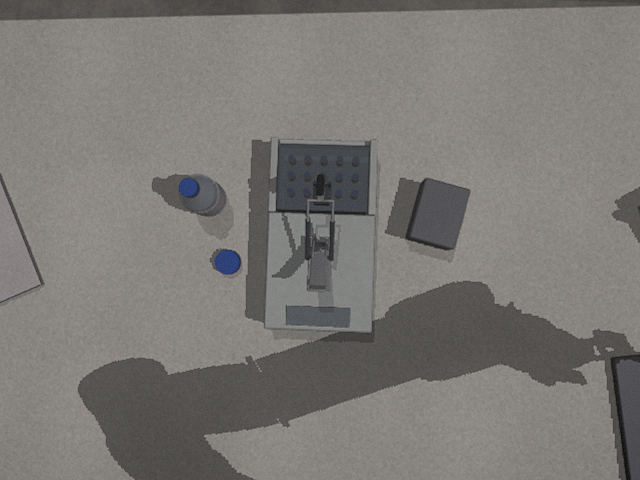

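The scene view shows the carrier near (305,275) with its lever raised. The top view shows the deck at about x 267-375, y 140-330, with the loop pointing up to the tab at (320,185). I'll enlarge both and measure.

```bash
python3 - <<'E'
import cv2,numpy as np
p=cv2.imread("pics/scene0.png")[190:360,230:380];cv2.imwrite("pics/sc_z.png",cv2.resize(p,None,fx=3.5,fy=3.5,interpolation=cv2.INTER_CUBIC))
p=cv2.imread("pics/top0.png")[130:340,240:400];cv2.imwrite("pics/top_z.png",cv2.resize(p,None,fx=2.8,fy=2.8,interpolation=cv2.INTER_CUBIC))
E
cat > h.py <<'E'
import numpy as np
from workcell import cams
def ray(n,u,v):
    c=cams.get_calibration(n);R=np.array(c['R']);t=np.array(c['t'])
    return -R.T@t, R.T@np.array([(u-c['cx'])/c['fx'],(v-c['cy'])/c['fy'],1.])
def onz(n,u,v,z):
    o,d=ray(n,u,v);return o+d*(z-o[2])/d[2]
def dep(n,u,v,dm):
    o,d=ray(n,u,v);return o+d*dm[int(v),int(u)]
def proj(n,X):
    c=cams.get_calibration(n);x=np.array(c['R'])@X+c['t'];return np.array([c['fx']*x[0]/x[2]+c['cx'],c['fy']*x[1]/x[2]+c['cy']])
def tri(u1,u2):
    o1,d1=ray('scene',*u1);o2,d2=ray('top',*u2)
    s=np.linalg.lstsq(np.c_[d1,-d2],o2-o1,rcond=None)[0]
    a=o1+s[0]*d1;b=o2+s[1]*d2;return (a+b)/2,np.linalg.norm(a-b)
E
```

```text
(no output)
```

View pics/sc_z.png

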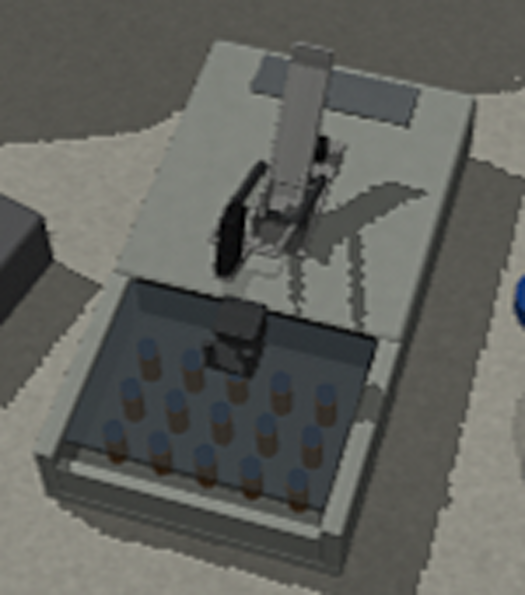

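View pics/top_z.png

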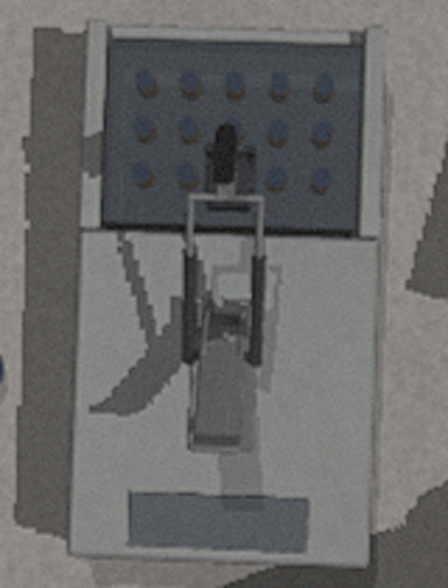

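```bash
python3 - <<'E'
from h import *
import cv2
d=np.load("top0_d.npy")
c=cams.get_calibration("top");R=np.array(c['R']);t=np.array(c['t'])
v,u=np.mgrid[0:480,0:640]
P=np.stack([(u-c['cx'])/c['fx']*d,(v-c['cy'])/c['fy']*d,d],-1)
W=(P-t)@R
np.save("top0_W.npy",W)
m=(abs(W[...,2]-.06)<.008)&(d>0)&(u>240)&(u<400)&(v>120)&(v<350)
pts=W[m][:,:2].astype(np.float32)
print(m.sum(),np.median(W[m][:,2]),'bench',np.median(W[(d>0)&(v>360)][:,2]))
rc=cv2.minAreaRect(pts);print(rc,cv2.boxPoints(rc))
for b in cv2.boxPoints(rc): print(proj('top',np.r_[b,.06]))
# high things
m2=(W[...,2]>.07)&(d>0)&(u>240)&(u<400)&(v>120)&(v<350)
ys,xs=np.nonzero(m2)
for y in range(ys.min(),ys.max()+1,3):
    k=xs[ys==y]
    if len(k): print(y,k.min(),k.max(),[f"{W[y,x,0]:.3f},{W[y,x,1]:.3f},{W[y,x,2]:.3f}" for x in k[::max(1,len(k)//5)]])
E
```

```text
18243 0.061068671893397354 bench 0.0009730849864754269
((0.5615951418876648, 0.030511215329170227), (0.17046380043029785, 0.3046478033065796), 87.75782775878906) [[ 0.4060533  -0.04869602]
 [ 0.7104679  -0.06061485]
 [ 0.717137    0.10971845]
 [ 0.4127224   0.12163728]]
[371.95995947 333.20131014]
[377.78258132 139.50782048]
[270.51445059 136.73633938]
[262.93675085 328.8893096 ]
175 318 323 ['0.637,0.031,0.155', '0.637,0.030,0.156', '0.636,0.029,0.159', '0.636,0.027,0.158', '0.636,0.026,0.159', '0.636,0.024,0.160']
178 317 324 ['0.631,0.033,0.162', '0.630,0.031,0.168', '0.630,0.030,0.170', '0.630,0.028,0.171', '0.630,0.027,0.171', '0.630,0.026,0.171', '0.630,0.024,0.168', '0.631,0.023,0.161']
181 317 324 ['0.624,0.032,0.180', '0.624,0.031,0.182', '0.624,0.029,0.180', '0.624,0.028,0.182', '0.624,0.027,0.181', '0.624,0.025,0.182', '0.625,0.024,0.176', '0.627,0.023,0.161']
184 314 331 ['0.636,0.040,0.085', '0.620,0.032,0.179', '0.620,0.028,0.182', '0.620,0.024,0.178', '0.636,0.017,0.084']
187 317 324 ['0.616,0.032,0.177', '0.616,0.031,0.178', '0.616,0.030,0.177', '0.616,0.028,0.179', '
[... 4339 characters left out ...]
125']
277 310 326 ['0.495,0.044,0.130', '0.495,0.040,0.131', '0.495,0.036,0.129', '0.495,0.031,0.131', '0.495,0.027,0.131', '0.495,0.023,0.132']
280 310 325 ['0.491,0.044,0.134', '0.491,0.040,0.135', '0.491,0.036,0.133', '0.491,0.031,0.134', '0.490,0.027,0.132', '0.491,0.023,0.134']
283 309 325 ['0.486,0.045,0.139', '0.486,0.041,0.139', '0.486,0.037,0.139', '0.486,0.033,0.137', '0.486,0.028,0.139', '0.486,0.024,0.139']
286 309 325 ['0.482,0.045,0.143', '0.482,0.041,0.142', '0.482,0.037,0.145', '0.482,0.032,0.144', '0.482,0.028,0.141', '0.482,0.024,0.142']
289 309 325 ['0.478,0.045,0.149', '0.478,0.041,0.150', '0.479,0.036,0.152', '0.479,0.032,0.152', '0.478,0.028,0.149', '0.478,0.024,0.149']
```

```bash
python3 - <<'E'
from h import *
import cv2
yaw=np.array([0.99923,-0.0391]);o=np.array([0.5441,0.0312])
def car(W):
    e=W[...,:2]-o
    return np.stack([e@yaw,e@np.array([.0391,.99923]),W[...,2]-.061],-1)*1000
np.set_printoptions(linewidth=250)
for n,rv,cu in(("top",range(178,214,1),range(308,336,1)),("scene",range(262,302,1),range(282,312,1))):
    d=np.load(n+"0_d.npy");c=cams.get_calibration(n);R=np.array(c['R']);t=np.array(c['t'])
    v,u=np.mgrid[0:480,0:640]
    P=np.stack([(u-c['cx'])/c['fx']*d,(v-c['cy'])/c['fy']*d,d],-1);W=(P-t)@R;C=car(W)
    print(n)
    if n=="top":
        for y in rv: print(y,round(C[y,327,0]), ' '.join(f"{C[y,x,2]:4.0f}" for x in cu))
    else:
        m=(C[...,2]>20)&(C[...,2]<27)&(C[...,0]>45)&(C[...,0]<105)&(abs(C[...,1])<18)
        q=C[m];
        for xx in range(45,105,2):
            k=q[(q[:,0]>=xx)&(q[:,0]<xx+2)]
            if len(k): print(xx,len(k),np.sort(k[:,1].round()).astype(int),k[:,2].mean().round(1))
E
```

```text
top
178 106   -1   -0   -2    1    1    0    1    1    1  101  107  109  110  110  110  107  100    1    2    1   -0    1    1    1    2    1    3    0
179 104   -1   -0   -2    1   -2   -1   -1    1    1  109  112  114  113  114  115  108  102   -0    1   -0    1    0    2    0    1   -1    0   -1
180 103   -2    1    0   -2    1    1    1   -0   -0  114  115  118  118  117  115  115  101   -2    0    1   -1   -0    2    2   -2    1   -1    1
181 101   -1   -1    3    1    0    1    0   -1    0  119  121  119  121  120  121  115  100    3    1   -1    0    1   -2   -1   -2   -2   -1    0
182 99   -0    0   -1    2   -2   25   24   21   24  119  120  119  119  119  118  120   98    1    1    2   24   21   25   25   -1    0    1   -0
183 98    1    1   -1   -1   -1   21   25   24   25  119  119  120  120  120  118  121  780   -1   -1   -2   23   25   25   23    1    2   -1   -2
184 96   -0  780   -1   -0    0   -0   24   22   23  118  118  118  121  119  119  117   92    2    0    1   25   23   24   23   -2   -1    2    1
185 94   -0   -1   -0    0   -2   -0   15   13   15  120  120  
[... 4275 characters left out ...]
1 13 13] 22.8
65 10 [-8 -7 -5 -5 -3 -3 -1  1  1  9] 22.7
67 11 [-10  -6   0   2   4   4   6   8   8  10  12] 22.8
69 9 [-9 -9 -3 -2  1  3  7 11 13] 23.2
71 12 [-11  -7  -5  -1   1   3   5   8   9   9  11  13] 22.8
73 11 [-10  -8  -6  -4  -4  -2  -2   0   4   6   8] 23.0
75 11 [-8 -6 -3 -2  0  2  7  8 10 12 12] 23.0
77 12 [-10  -9  -9  -7  -5  -5  -1   1   3   5   9  11] 23.0
79 16 [-10  -6  -6  -4  -2   0   2   4   6   7   8   9  10  11  12  13] 22.3
81 9 [-9 -7 -1 -1  1  4  7  8 12] 23.0
83 12 [-11  -7  -4  -3  -3   1   3   5   7   7   9  11] 23.1
85 12 [-10  -8  -8  -6  -4   0   0   6   7  10  11  13] 22.2
91 6 [-12 -10  -8  10  12  14] 22.6
93 4 [-11  -9  -7  14] 22.8
95 3 [-9 11 13] 22.6
```

The depth maps put the carrier origin at about (0.544, 0.031) with yaw -2.24°. The lever is at about 0.77 rad and the bar at carrier (60, 71). The keeper's lip spans x 62-86 and the prongs start at about 92, so the seat is near 81-82 and the gap centre near 89. I'll turn the tool first.

```bash
python3 -m crank '{"delta_pos":[[0,0,0],[0,0,0],[0,0,0],[0,0,0],[0,0,0],[0,0,0]],"dr":[[0,0,0.94],[0,0,0.94],[0,0,0.94],[0,0,0.94],[0,0,0.94],[0,0,0.94]]}' 1 40
cat >> h.py <<'E'
from workcell import monitor
from scipy.spatial.transform import Rotation as Ro
O=np.array([0.5441,0.0312,.060]);YW=np.radians(-2.24)
CR=Ro.from_euler('z',YW).as_matrix()
def c2w(p): return O+CR@(np.array(p)/1000.)
def w2c(p): return CR.T@(np.array(p)-O)*1000
def st():
    s=monitor.read_state();q=s['eef_rot'];R=Ro.from_quat([q[1],q[2],q[3],q[0]]).as_matrix()
    return s,R
def togo(pc):
    s,R=st();d=R.T@(c2w(pc)-s['ee_pos'])
    yaw=np.degrees(np.arctan2(R[1,0],R[0,0]))
    print('t',s['time_s'],'car',w2c(s['ee_pos']).round(1),'toolunits',(d/.025).round(2),'yaw',yaw.round(2),'zax',R[:,2].round(3),'F(car)',(CR.T@s['contact_force']).round(1),'w',round(s['width'],3))
E
python3 -c "
from h import *
togo([75.7,1,155])"
```

```text
time_s: 0.85
ee_pos: [0.2945, -0.6071, 0.2419]
eef_rot: [-0.0, 1.0, -0.022, -0.0]
contact_force: [0.0, -1.2, 0.0]
width: 0.999
t 0.85 car [-224.4 -647.5  181.9] toolunits [ 11.9  -25.99   1.09] yaw -2.47 zax [-0.     0.001 -1.   ] F(car) [ 0.1 -1.2  0. ] w 0.999
```

```bash
for i in 1; do python3 -m crank '{"delta_pos":[[0.45,-1,0],[0.45,-1,0],[0.45,-1,0],[0.45,-1,0],[0.45,-1,0],[0.45,-1,0],[0.45,-1,0],[0.45,-1,0]],"dr":[[0,0,0],[0,0,0],[0,0,0],[0,0,0],[0,0,0],[0,0,0],[0,0,0],[0,0,0]]}'; done
python3 -m crank '{"delta_pos":[[0.45,-1,0],[0.45,-1,0],[0.45,-1,0],[0.45,-1,0],[0.45,-1,0],[0.45,-1,0],[0.45,-1,0],[0.45,-1,0]],"dr":[[0,0,0],[0,0,0],[0,0,0],[0,0,0],[0,0,0],[0,0,0],[0,0,0],[0,0,0]]}'
python3 -m crank '{"delta_pos":[[0.45,-1,0],[0.45,-1,0],[0.45,-1,0],[0.45,-1,0],[0.45,-1,0],[0.45,-1,0],[0.45,-1,0],[0.45,-1,0]],"dr":[[0,0,0],[0,0,0],[0,0,0],[0,0,0],[0,0,0],[0,0,0],[0,0,0],[0,0,0]]}'
python3 -c "
from h import *
togo([75.7,1,155])"
```

```text
time_s: 1.85
ee_pos: [0.3929, -0.4101, 0.2421]
eef_rot: [-0.0, 1.0, -0.02, -0.0]
contact_force: [1.0, -0.9, -0.3]
width: 1.003
time_s: 2.85
ee_pos: [0.4908, -0.214, 0.2421]
eef_rot: [-0.0, 1.0, -0.02, -0.0]
contact_force: [0.5, -0.2, 0.2]
width: 0.997
time_s: 3.85
ee_pos: [0.5889, -0.0179, 0.2421]
eef_rot: [0.0, 1.0, -0.02, -0.0]
contact_force: [0.2, -0.3, 0.6]
width: 0.999
t 3.85 car [ 46.7 -47.3 182.1] toolunits [ 1.16 -1.93  1.08] yaw -2.32 zax [-0.001 -0.    -1.   ] F(car) [ 0.2 -0.3  0.6] w 0.999
```

```bash
python3 -m crank '{"delta_pos":[[0.58,-0.96,0],[0.58,-0.96,0],[0,0,0],[0,0,0]],"dr":[[0,0,0],[0,0,0],[0,0,0],[0,0,0]]}'
python3 - <<'E'
from h import *
import cv2
togo([75.7,1,97.4])
for n in("scene","top"):
    p,d=cams.snapshot(n);cv2.imwrite(f"pics/{n}1.png",cv2.resize(p[130:340,230:410,::-1],None,fx=2.8,fy=2.8))
E
```

```text
time_s: 4.35
ee_pos: [0.6192, 0.0276, 0.242]
eef_rot: [0.0, 1.0, -0.02, -0.0]
contact_force: [0.1, -1.5, -1.0]
width: 1.002
t 4.35 car [ 75.2  -0.7 182. ] toolunits [ 0.02 -0.07  3.38] yaw -2.33 zax [-0.001 -0.    -1.   ] F(car) [ 0.2 -1.5 -1. ] w 1.002
```

View pics/scene1.png

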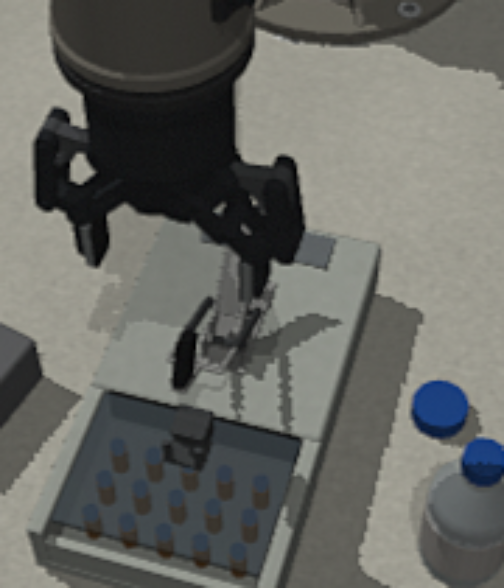

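View pics/top1.png

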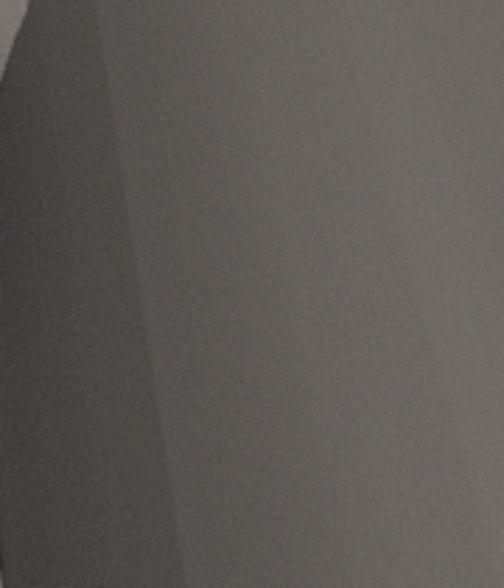

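The scene view shows the open fingers at crop (90,240) and (258,275), straddling the tab at (185,357). The top view is blocked by the arm. Lowering onto the tab.

```bash
python3 -m crank '{"delta_pos":[[0,-0.07,0.6],[0,0,0.7],[0,0,0.7],[0,0,0.7],[0,0,0.68],[0,0,0]],"dr":[[0,0,0],[0,0,0],[0,0,0],[0,0,0],[0,0,0],[0,0,0]]}'
python3 - <<'E'
from h import *
import cv2
togo([75.7,1,97.4])
for n in("scene",):
    p,d=cams.snapshot(n);cv2.imwrite(f"pics/{n}2.png",cv2.resize(p[180:330,230:410,::-1],None,fx=4,fy=4,interpolation=cv2.INTER_CUBIC))
E
```

```text
time_s: 5.2
ee_pos: [0.6189, 0.0298, 0.1562]
eef_rot: [0.0, 1.0, -0.02, -0.001]
contact_force: [0.5, -0.7, 0.4]
width: 0.999
t 5.2 car [74.8  1.6 96.2] toolunits [ 0.03  0.02 -0.05] yaw -2.31 zax [-0.002 -0.    -1.   ] F(car) [ 0.5 -0.7  0.4] w 0.999
```

View pics/scene2.png

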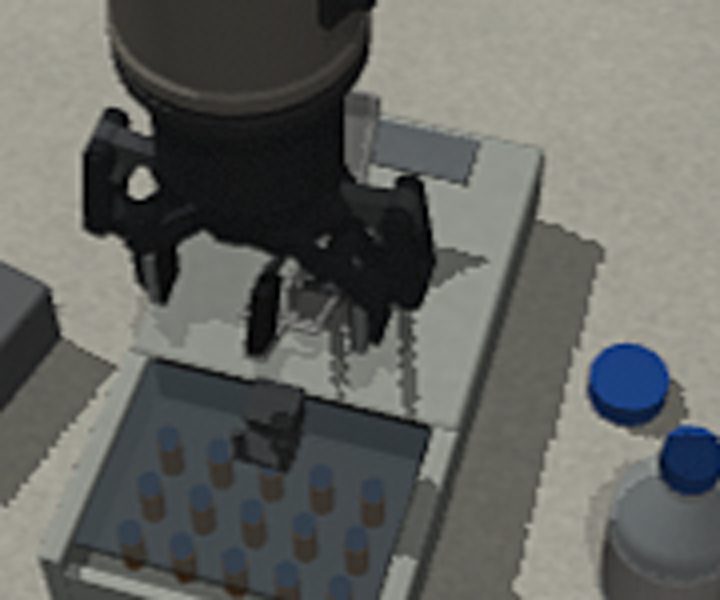

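The tab at (263,310) sits between the fingers at (160,290) and (375,315). Closing gently.

```bash
python3 -m crank '{"delta_pos":[[0.03,0,-0.05],[0,0,0],[0,0,0],[0,0,0],[0,0,0],[0,0,0],[0,0,0],[0,0,0]],"dr":[[0,0,0],[0,0,0],[0,0,0],[0,0,0],[0,0,0],[0,0,0],[0,0,0],[0,0,0]]}' 0 30
python3 - <<'E'
from h import *
import cv2
togo([75.7,1,97.4])
for n in("scene",):
    p,d=cams.snapshot(n);cv2.imwrite(f"pics/{n}3.png",cv2.resize(p[180:330,230:410,::-1],None,fx=4,fy=4,interpolation=cv2.INTER_CUBIC))
E
```

```text
time_s: 6.25
ee_pos: [0.6206, 0.03, 0.1592]
eef_rot: [-0.0, 1.0, -0.02, 0.0]
contact_force: [2.4, 1.8, 2.4]
width: 0.116
t 6.25 car [76.5  1.8 99.2] toolunits [-0.03  0.03  0.07] yaw -2.31 zax [ 0.  0. -1.] F(car) [2.3 1.9 2.4] w 0.116
```

View pics/scene3.png

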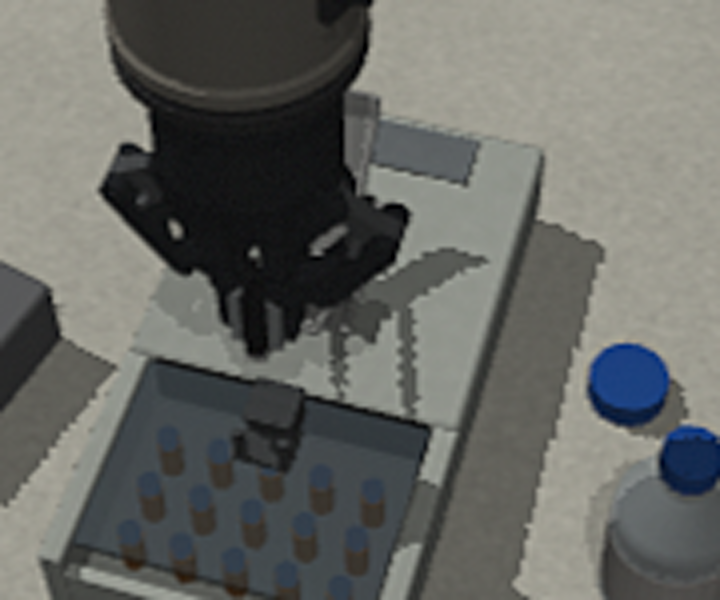

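The tab is held: the opening reads 9.9 mm against its 10 mm width. Next I'll work out the path that carries the bar to a point above the gap.

```bash
cat >> h.py <<'E'
from scipy.optimize import brentq
G=(30.,25.,8.)
def tcp_for(bx,bh,L=90.,g=G):
    f=lambda b: np.hypot(bx+24*np.cos(b),bh-18-24*np.sin(b))-L
    ph=np.arctan2(bh-18,bx)
    b=brentq(f,ph,ph+3.1)
    px,ph_=-24*np.cos(b),18+24*np.sin(b)
    th=np.arctan2(bh-ph_,bx-px)
    return bx+g[0]*np.cos(th)-g[1]*np.sin(th), bh+g[0]*np.sin(th)+g[1]*np.cos(th)-g[2], b+.2, th
def bar_for(tx,tz,g=G,L=90.,x0=None):
    from scipy.optimize import fsolve
    return fsolve(lambda v: np.array(tcp_for(v[0],v[1],L,g)[:2])-[tx,tz], x0 if x0 is not None else [tx-g[0],tz-15])
E
python3 - <<'E'
from h import *
B=np.linspace([60.4,71],[89,33],9)
pr=None
for b in B:
    T=np.array(tcp_for(*b));print(b.round(1),T.round(2), '' if pr is None else ((T-pr)[:2]/25).round(2));pr=T
for h in (26,18): print(h,tcp_for(89,h))
print(tcp_for(82,18),tcp_for(82,16))
E
```

```text
Traceback (most recent call last):
  File "h.py", line 34, in tcp_for
    b=brentq(f,ph,ph+3.1)
ValueError: f(a) and f(b) must have different signs
```

```bash
sed -i 's/b=brentq(f,ph,ph+3.1)/b=brentq(f,-ph,-ph+3.14)/' h.py
python3 - <<'E'
from h import *
B=np.linspace([60.4,71],[89,33],9)
pr=None
for b in B:
    T=np.array(tcp_for(*b));print(b.round(1),T.round(2), '' if pr is None else ((T-pr)[:2]/25).round(2));pr=T
for h in (26,18): print(h,tcp_for(89,h))
print(tcp_for(82,18),tcp_for(82,16))
E
```

```text
[60.4 71. ] [76.14 98.74  0.77  0.46] 
[64.  66.2] [82.29 92.74  0.83  0.39] [ 0.25 -0.24]
[67.6 61.5] [88.39 86.52  0.92  0.31] [ 0.24 -0.25]
[71.1 56.8] [94.4  80.11  1.02  0.24] [ 0.24 -0.26]
[74.7 52. ] [100.25  73.53   1.14   0.16] [ 0.23 -0.26]
[78.3 47.2] [1.059e+02 6.685e+01 1.280e+00 9.000e-02] [ 0.23 -0.27]
[81.8 42.5] [1.1131e+02 6.0130e+01 1.4300e+00 2.0000e-02] [ 0.22 -0.27]
[85.4 37.8] [ 1.1646e+02  5.3450e+01  1.5800e+00 -4.0000e-02] [ 0.21 -0.27]
[89. 33.] [ 1.2135e+02  4.6880e+01  1.7500e+00 -1.0000e-01] [ 0.2  -0.26]
26 (np.float64(122.96571457588142), np.float64(37.26993080812062), 1.7888362759440386, np.float64(-0.17868370176434573))
18 (np.float64(124.56103816131453), np.float64(26.137303519780872), 1.8638613210044175, np.float64(-0.2687356576925738))
(np.float64(117.48685928122477), np.float64(26.299779702638695), 1.5661181829927955, np.float64(-0.26416195726023944)) (np.float64(117.87469582698452), np.float64(23.427449540391947), 1.5916028007230123, np.float64(-0.288608922142578))
```

```bash
python3 -m crank '{"delta_pos":[[0.25,0,0.24],[0.24,0,0.25],[0.24,0,0.26],[0.23,0,0.26]],"dr":[[0,0,0],[0,0,0],[0,0,0],[0,0,0]]}'
python3 -c "
from h import *
togo([105.9,1.8,66.85])"
python3 -m crank '{"delta_pos":[[0.23,0,0.27],[0.11,0,0.135],[0.11,0,0.135],[0.10,0,0.13],[0,0,0]],"dr":[[0,0,0],[0,0,0],[0,0,0],[0,0,0],[0,0,0]]}'
python3 - <<'E'
from h import *
import cv2
togo([121.35,1.8,46.9])
for n in("scene",):
    p,d=cams.snapshot(n);np.save('s4d',d);cv2.imwrite(f"pics/{n}4.png",cv2.resize(p[180:330,230:410,::-1],None,fx=4,fy=4,interpolation=cv2.INTER_CUBIC))
E
```

```text
time_s: 6.8
ee_pos: [0.6435, 0.0289, 0.1323]
eef_rot: [0.0, 1.0, -0.02, -0.002]
contact_force: [-7.0, 2.6, -0.6]
width: 0.111
t 6.8 car [99.4  1.6 72.3] toolunits [ 0.26 -0.01  0.22] yaw -2.31 zax [-0.003 -0.    -1.   ] F(car) [-7.1  2.3 -0.6] w 0.111
time_s: 7.42
ee_pos: [0.6573, 0.0284, 0.1155]
eef_rot: [0.0, 1.0, -0.02, -0.002]
contact_force: [-5.6, 3.0, -0.1]
width: 0.111
t 7.425 car [113.2   1.6  55.5] toolunits [ 0.33 -0.01  0.34] yaw -2.31 zax [-0.003 -0.    -1.   ] F(car) [-5.7  2.8 -0.1] w 0.111
```

View pics/scene4.png

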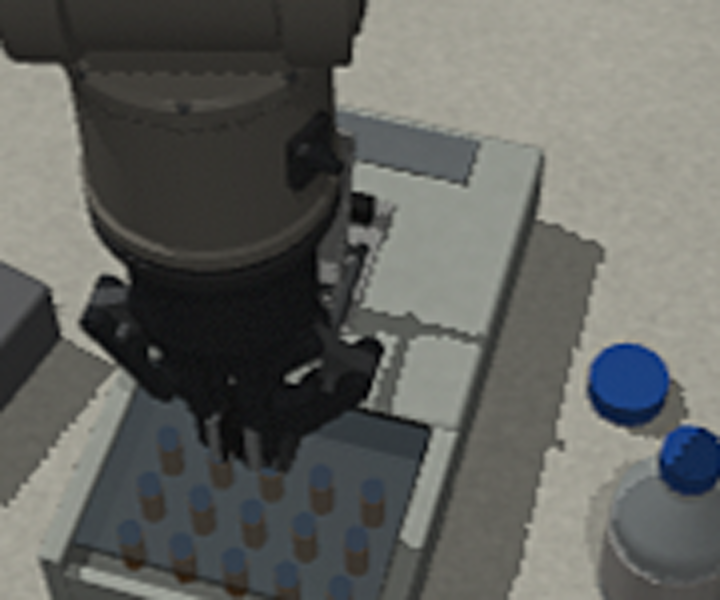

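The gripper hides the keeper in this view, with the fingertips at (240,440). The lever has followed upright, so I carry on by feel.

```bash
python3 -m crank '{"delta_pos":[[0.11,0,0.12],[0.11,0,0.11],[0.1,0,0.11],[0,0,0]],"dr":[[0,0,0],[0,0,0],[0,0,0],[0,0,0]]}'
python3 - <<'E'
from h import *
togo([122.97,1.8,37.3])
s,R=st();c=w2c(s['ee_pos']);print(bar_for(c[0],c[2],x0=[88,32]))
E
```

```text
time_s: 7.98
ee_pos: [0.6656, 0.028, 0.1073]
eef_rot: [0.0, 1.0, -0.02, -0.001]
contact_force: [-5.8, 2.6, 0.7]
width: 0.111
t 7.975 car [121.5   1.6  47.3] toolunits [ 0.06 -0.01  0.4 ] yaw -2.31 zax [-0.002 -0.    -1.   ] F(car) [-5.9  2.4  0.7] w 0.111
[89.21485468 33.31465537]
```

```bash
python3 -m crank '{"delta_pos":[[0.015,0,0.09],[0.015,0,0.09],[0.015,0,0.06],[0,0,0]],"dr":[[0,0,0],[0,0,0],[0,0,0],[0,0,0]]}'|grep force
python3 -m crank '{"delta_pos":[[0.01,0,0.04],[0.01,0,0.04],[0,0,0]],"dr":[[0,0,0],[0,0,0],[0,0,0]]}'|grep force
python3 -m crank '{"delta_pos":[[0.01,0,0.04],[0.01,0,0.04],[0,0,0]],"dr":[[0,0,0],[0,0,0],[0,0,0]]}'|grep force
python3 - <<'E'
from h import *
togo([124.6,1.8,26.1])
s,R=st();c=w2c(s['ee_pos']);print(bar_for(c[0],c[2],x0=[88,32]))
E
```

```text
contact_force: [-3.2, 1.9, 1.2]
contact_force: [-2.6, 1.8, 1.9]
contact_force: [-2.5, 2.8, 2.1]
t 9.225 car [124.3   1.6  38.6] toolunits [ 0.01 -0.01  0.5 ] yaw -2.32 zax [ 0.  0. -1.] F(car) [-2.6  2.7  2.1] w 0.106
[90.56182764 26.91134752]
```

```bash
python3 -m crank '{"delta_pos":[[-0.04,0,0.02],[0,0,0.03],[0,0,0]],"dr":[[0,0,0],[0,0,0],[0,0,0]]}'|egrep 'force|pos'
python3 -m crank '{"delta_pos":[[0.0,0,0.04],[0.0,0,0.0]],"dr":[[0,0,0],[0,0,0]]}'|egrep 'force|pos'
python3 -m crank '{"delta_pos":[[0.0,0,0.04],[0.0,0,0.0]],"dr":[[0,0,0],[0,0,0]]}'|egrep 'force|pos'
python3 - <<'E'
from h import *
togo([124.6,1.8,26.1])
s,R=st();c=w2c(s['ee_pos']);print(bar_for(c[0],c[2],x0=[88,32]))
E
```

```text
ee_pos: [0.6679, 0.0279, 0.0977]
contact_force: [4.9, 1.7, 1.9]
ee_pos: [0.6679, 0.028, 0.0967]
contact_force: [4.6, 2.7, 5.3]
ee_pos: [0.668, 0.028, 0.0961]
contact_force: [4.1, 2.2, 10.2]
t 10.1 car [123.9   1.6  36.1] toolunits [ 0.03 -0.01  0.4 ] yaw -2.32 zax [ 0.002  0.    -1.   ] F(car) [ 4.   2.3 10.2] w 0.113
[89.80552339 25.15789352]
```

Contact is felt at bar height about 25-26, so the bar is resting on the lip or the prongs. I'll ease off and slide it toward -x in small steps.

```bash
cat > f.py <<'E'
from h import *
s,R=st();c=w2c(s['ee_pos']);print('t',round(s['time_s'],2),'tcp',c.round(2),'bar',bar_for(c[0],c[2],x0=[88,26]).round(1),'F',(CR.T@s['contact_force']).round(1),'w',round(s['width'],3))
E
python3 -m crank '{"delta_pos":[[0.0,0,-0.03],[-0.04,0,0.0],[0,0,0]],"dr":[[0,0,0],[0,0,0],[0,0,0]]}'>/dev/null; python3 f.py
python3 -m crank '{"delta_pos":[[-0.04,0,0.01],[0,0,0]],"dr":[[0,0,0],[0,0,0]]}'>/dev/null; python3 f.py
python3 -m crank '{"delta_pos":[[-0.0,0,0.03],[0,0,0]],"dr":[[0,0,0],[0,0,0]]}'>/dev/null; python3 f.py
```

```text
t 10.47 tcp [123.1    1.62  36.58] bar [89.  25.5] F [6.4 1.3 5. ] w 0.108
t 10.72 tcp [122.32   1.67  36.51] bar [88.2 25.5] F [7.2 2.7 5.7] w 0.109
t 10.97 tcp [122.39   1.69  36.11] bar [88.2 25.2] F [ 5.6  2.1 11.6] w 0.109
```

```bash
python3 -m crank '{"delta_pos":[[-0.04,0,-0.03],[0,0,0]],"dr":[[0,0,0],[0,0,0]]}'>/dev/null; python3 f.py
python3 -m crank '{"delta_pos":[[-0.04,0,0.01],[0,0,0.02]],"dr":[[0,0,0],[0,0,0]]}'>/dev/null; python3 f.py
python3 -m crank '{"delta_pos":[[-0.04,0,-0.01],[0,0,0.02]],"dr":[[0,0,0],[0,0,0]]}'>/dev/null; python3 f.py
```

```text
t 11.22 tcp [121.38   1.64  36.54] bar [87.3 25.5] F [7.3 2.8 5.5] w 0.108
t 11.47 tcp [120.81   1.64  36.19] bar [86.7 25.2] F [ 7.1  2.6 10.9] w 0.113
t 11.72 tcp [120.01   1.68  36.12] bar [85.9 25.1] F [ 6.9  1.4 13.3] w 0.114
```

```bash
python3 - <<'E'
from h import *
W=np.load("top0_W.npy");C=(W-[O[0],O[1],.061])@CR*1000
for xx in range(50,172,6):
    m=(abs(C[...,0]-xx)<3)
    row=[]
    for yy in range(-60,64,6):
        k=m&(abs(C[...,1]-yy)<3); row.append(f"{C[...,2][k].max():4.0f}" if k.any() else '  . ')
    print(xx,' '.join(row))
E
```

```text
50    0    0    1    0    1    1    2   72    1    1    1    1    2   70   -0    1    1    2    2    2    2
56    2    2    3    4    2    2    3   75   72   73    2    3   74   72    3    2    3    0    2    2    2
62    3    3    3    3    4    3    3   74   74  115  117  113   74   74    1    3    2    2    3    2    3
68    2    3    2    3    2    2    2   -0   25  115  118  117   24    1    4    2    2    2    3    2    2
74    2    2    2    3    3    3    1    3   25  121  121  120   25    3    3    1    1    2    2    2    3
80    2    2    3    3    2    2    3    2   26  120  121  119   27    2    2    1    3    3    2    2    2
86    1    2    3    2    1    3    2    1   25  108  115  112   24    2    2    3    2    1    3    2    2
92    1    1    2    3    2    2    2    2   25   99  100   98   25    2    1    2    4    3    2    3    2
98    2    2    2    2    3    2    1    2   25    3   .    .    21    3    2    3    1    2    2    2    3
104    3    3    2    2    3    3    3    3    2    2   .    .     2    1    3    2    3    2    3    2    1
110    2    4    2 
[... 479 characters left out ...]
2    4    3    3    2    2    3    3    2    2
140    2    2    3    2    2    2    3    5    1    2    2    2    1    3    2    2    1    4    3    1    3
146    3    2    2    2    4    2    2    2    1    2    2    2    2    2    2    1    2    3    2    2    2
152    3    2    3    2    2    2    2    1    3    2    3    2    2    2    2    2    3    1    2    3    2
158    2    0    1    3    1    1    0    1    1    2    1    1    1    1    2    2    1    2    2    2    1
164   -9  -10   -9  -10  -11  -10   -9   -8  -10   -9  -10   -9  -10   -9  -10   -9   -9  -10  -11   -9  -10
170  -11  -10  -11  -10  -11   -9  -11  -10  -11   -9  -12  -11  -11  -12  -11  -11  -11  -10  -10  -10  -12
```

It's solid all the way to 86, so the bar is on the lip and the gap must lie toward +x. Searching that way.

```bash
python3 -m crank '{"delta_pos":[[0,0,-0.06],[0.08,0,0],[0.08,0,0],[0.02,0,0.02],[0,0,0]],"dr":[[0,0,0],[0,0,0],[0,0,0],[0,0,0],[0,0,0]]}'>/dev/null; python3 f.py
python3 -m crank '{"delta_pos":[[0.02,0,0.03],[0,0,0]],"dr":[[0,0,0],[0,0,0]]}'>/dev/null; python3 f.py
python3 -m crank '{"delta_pos":[[0.03,0,0.01],[0,0,0]],"dr":[[0,0,0],[0,0,0]]}'>/dev/null; python3 f.py
python3 -m crank '{"delta_pos":[[0.03,0,0.01],[0,0,0]],"dr":[[0,0,0],[0,0,0]]}'>/dev/null; python3 f.py
```

```text
t 12.35 tcp [120.9    1.65  35.47] bar [86.7 24.7] F [-9.5  1.7 13.2] w 0.109
t 12.6 tcp [121.22   1.65  34.89] bar [86.9 24.3] F [-12.6   1.4  15.9] w 0.107
t 12.85 tcp [122.06   1.65  34.7 ] bar [87.7 24.1] F [-12.5   2.4  15.7] w 0.11
t 13.1 tcp [122.92   1.7   34.54] bar [88.5 24. ] F [-12.1   0.9  16. ] w 0.108
```

```bash
python3 -m crank '{"delta_pos":[[0,0,-0.05],[0,0,0]],"dr":[[0,0,0],[0,0,0]]}'>/dev/null; python3 f.py
python3 -m crank '{"delta_pos":[[0,0,-0.03],[0,0,0]],"dr":[[0,0,0],[0,0,0]]}'>/dev/null; python3 f.py
python3 -m crank '{"delta_pos":[[0.03,0,0],[0,0,0]],"dr":[[0,0,0],[0,0,0]]}'>/dev/null; python3 f.py

```

```text
t 13.35 tcp [123.22   1.65  35.35] bar [89.  24.6] F [-6.6  1.2  7.1] w 0.109
t 13.6 tcp [123.2    1.62  35.79] bar [89.  24.9] F [-4.4  2.5  3.2] w 0.111
t 13.85 tcp [123.61   1.65  35.61] bar [89.4 24.8] F [-7.   2.7  3.8] w 0.108
```

```bash

python3 -m crank '{"delta_pos":[[0.03,0,0.01],[0,0,0]],"dr":[[0,0,0],[0,0,0]]}'>/dev/null; python3 f.py
python3 -m crank '{"delta_pos":[[0.03,0,0.01],[0,0,0]],"dr":[[0,0,0],[0,0,0]]}'>/dev/null; python3 f.py
python3 -m crank '{"delta_pos":[[0.03,0,0.01],[0,0,0]],"dr":[[0,0,0],[0,0,0]]}'>/dev/null; python3 f.py
python3 -m crank '{"delta_pos":[[0.03,0,0.01],[0,0,0]],"dr":[[0,0,0],[0,0,0]]}'>/dev/null; python3 f.py

```

```text
t 14.1 tcp [124.44   1.58  35.49] bar [90.2 24.7] F [-7.4  2.5  5.3] w 0.107
t 14.35 tcp [125.44   1.64  35.36] bar [91.2 24.6] F [-5.5  2.   4.6] w 0.106
t 14.6 tcp [126.7    1.57  35.05] bar [92.4 24.3] F [-3.5  2.6 -0. ] w 0.111
t 14.85 tcp [127.7    1.5   34.96] bar [93.5 24.2] F [-4.5  1.8 -0.3] w 0.108
```

Contact was lost past about 92, so the lip edge has been passed. Feeling downward here.

```bash

python3 -m crank '{"delta_pos":[[0,0,0.04],[0,0,0]],"dr":[[0,0,0],[0,0,0]]}'>/dev/null; python3 f.py
python3 -m crank '{"delta_pos":[[0.0,0,0.04],[0,0,0]],"dr":[[0,0,0],[0,0,0]]}'>/dev/null; python3 f.py

```

```text
t 15.1 tcp [128.     1.57  34.25] bar [93.7 23.7] F [-4.2  2.1  0.4] w 0.116
t 15.35 tcp [128.33   1.57  33.51] bar [93.9 23.1] F [-3.7  3.3  1.5] w 0.109
```

```bash

python3 -m crank '{"delta_pos":[[0,0,0.04],[0,0,0]],"dr":[[0,0,0],[0,0,0]]}'>/dev/null; python3 f.py
python3 -m crank '{"delta_pos":[[0.0,0,0.04],[0,0,0]],"dr":[[0,0,0],[0,0,0]]}'>/dev/null; python3 f.py
python3 -m crank '{"delta_pos":[[0.0,0,0.04],[0,0,0]],"dr":[[0,0,0],[0,0,0]]}'>/dev/null; python3 f.py

```

```text
t 15.6 tcp [128.56   1.54  32.59] bar [94.  22.4] F [-2.6  1.9  1.7] w 0.109
t 15.85 tcp [128.7    1.57  31.67] bar [94.  21.7] F [-1.3  2.4  2.2] w 0.112
t 16.1 tcp [128.83   1.61  30.71] bar [94. 21.] F [-0.3  1.7  2.4] w 0.113
```

```bash

python3 -m crank '{"delta_pos":[[0,0,0.04],[0,0,0.04],[0,0,0]],"dr":[[0,0,0],[0,0,0],[0,0,0]]}'>/dev/null; python3 f.py
python3 -m crank '{"delta_pos":[[0.0,0,0.04],[0,0,0.02],[0,0,0]],"dr":[[0,0,0],[0,0,0],[0,0,0]]}'>/dev/null; python3 f.py

```

```text
t 16.48 tcp [128.67   1.58  28.57] bar [93.5 19.5] F [2.8 2.4 2.2] w 0.11
t 16.85 tcp [128.61   1.59  27.11] bar [93.3 18.5] F [3.2 2.5 2.7] w 0.111
```

The bar is well below the lip's top with no force on it. I'll go a little lower to clear under the lip, then draw back.

```bash

python3 -m crank '{"delta_pos":[[0.01,0,0.04],[0.01,0,0.04],[0,0,0]],"dr":[[0,0,0],[0,0,0],[0,0,0]]}'>/dev/null; python3 f.py
python3 -m crank '{"delta_pos":[[0.01,0,0.04],[0.01,0,0.04],[0,0,0]],"dr":[[0,0,0],[0,0,0],[0,0,0]]}'>/dev/null; python3 f.py
python3 -m crank '{"delta_pos":[[-0.04,0,0],[-0.04,0,0.0],[0,0,0]],"dr":[[0,0,0],[0,0,0],[0,0,0]]}'>/dev/null; python3 f.py

```

```text
t 17.23 tcp [128.65   1.58  24.84] bar [93.  16.9] F [0.5 2.  3.1] w 0.11
t 17.6 tcp [129.     1.58  22.78] bar [93.1 15.4] F [-3.7  3.3  2.1] w 0.109
t 17.98 tcp [128.49   1.55  23.63] bar [92.7 16. ] F [4.  2.2 1. ] w 0.111
```

```bash

python3 -m crank '{"delta_pos":[[-0.04,0,0],[-0.04,0,0.0],[0,0,0]],"dr":[[0,0,0],[0,0,0],[0,0,0]]}'>/dev/null; python3 f.py
python3 -m crank '{"delta_pos":[[-0.04,0,0],[-0.04,0,0.0],[0,0,0]],"dr":[[0,0,0],[0,0,0],[0,0,0]]}'>/dev/null; python3 f.py

```

```text
t 18.35 tcp [126.44   1.58  23.62] bar [90.6 16.1] F [4.2 1.4 1. ] w 0.104
t 18.73 tcp [124.4    1.59  23.6 ] bar [88.5 16.2] F [4.3 1.7 0.9] w 0.11
```

```bash

python3 -m crank '{"delta_pos":[[-0.04,0,0],[-0.02,0,0.0],[0,0,0]],"dr":[[0,0,0],[0,0,0],[0,0,0]]}'>/dev/null; python3 f.py
python3 -m crank '{"delta_pos":[[-0.04,0,0],[0,0,0.0]],"dr":[[0,0,0],[0,0,0]]}'>/dev/null; python3 f.py
python3 -m crank '{"delta_pos":[[-0.04,0,0],[0,0,0.0]],"dr":[[0,0,0],[0,0,0]]}'>/dev/null; python3 f.py

```

```text
t 19.1 tcp [122.68   1.6   23.42] bar [86.8 16.1] F [3.4 2.7 0.3] w 0.108
t 19.35 tcp [122.36   1.57  23.65] bar [86.5 16.3] F [7.3 1.7 0.5] w 0.111
t 19.6 tcp [122.2    1.63  23.95] bar [86.3 16.5] F [12.4  2.5 -1.7] w 0.106
```

It's blocked at the expected 7 mm back, which matches the post. I'll relax slightly and lift gently to confirm the lip catches.

```bash

python3 -m crank '{"delta_pos":[[0.03,0,-0.04],[0,0,-0.04],[0,0,0]],"dr":[[0,0,0],[0,0,0],[0,0,0]]}'>/dev/null; python3 f.py
python3 -m crank '{"delta_pos":[[0,0,-0.04],[0,0,0]],"dr":[[0,0,0],[0,0,0]]}'>/dev/null; python3 f.py
python3 -m crank '{"delta_pos":[[0,0,-0.04],[0,0,0]],"dr":[[0,0,0],[0,0,0]]}'>/dev/null; python3 f.py

```

```text
t 19.98 tcp [122.1    1.57  25.45] bar [86.4 17.5] F [ 8.9  2.6 -2.6] w 0.112
t 20.23 tcp [121.84   1.54  26.22] bar [86.3 18.1] F [ 8.3  1.9 -5.2] w 0.111
t 20.48 tcp [121.57   1.56  26.83] bar [86.1 18.5] F [ 8.8  2.  -7.9] w 0.108
```

The lift meets the lip (Fz -8 N with little motion), so the bar is caught. Relaxing, releasing and lifting clear.

```bash

python3 -m crank '{"delta_pos":[[0.01,0,0.04],[0,0,0.03],[0,0,0]],"dr":[[0,0,0],[0,0,0],[0,0,0]]}'>/dev/null; python3 f.py
python3 -m crank '{"delta_pos":[[0,0,0],[0,0,0],[0,0,0],[0,0,0]],"dr":[[0,0,0],[0,0,0],[0,0,0],[0,0,0]]}' 0.6 >/dev/null; python3 f.py
python3 -m crank '{"delta_pos":[[0,0,-0.3],[0,0,-1],[0,0,-1],[0,0,-1],[0,0,-1],[0,0,-1],[0,0,0]],"dr":[[0,0,0],[0,0,0],[0,0,0],[0,0,0],[0,0,0],[0,0,0],[0,0,0]]}'  >/dev/null; python3 f.py
python3 - <<'E'
from h import *
import cv2
for n in("scene",):
    p,d=cams.snapshot(n);np.save('s5d',d);cv2.imwrite(f"pics/{n}5.png",cv2.resize(p[180:330,230:410,::-1],None,fx=4,fy=4,interpolation=cv2.INTER_CUBIC))
E
```

```text
t 20.85 tcp [121.76   1.61  25.82] bar [86.1 17.8] F [5.1 1.1 3.5] w 0.108
t 21.35 tcp [120.83   1.48  25.23] bar [85.1 17.4] F [ 0.3  0.6 -0.9] w 0.602Traceback (most recent call last):
  File "f.py", line 2, in <module>
    s,R=st();c=w2c(s['ee_pos']);print('t',round(s['time_s'],2),'tcp',c.round(2),'bar',bar_for(c[0],c[2],x0=[88,26]).round(1),'F',(CR.T@s['contact_force']).round(1),'w',round(s['width'],3))
                                                                                      ~~~~~~~^^^^^^^^^^^^^^^^^^^^^^
  File "h.py", line 40, in bar_for
    return fsolve(lambda v: np.array(tcp_for(v[0],v[1],L,g)[:2])-[tx,tz], x0 if x0 is not None else [tx-g[0],tz-15])
    res = _root_hybr(_wrapped_func, x0, args, jac=fprime, **options)
    retval = _minpack._hybrd(func, x0, args, 1, xtol, maxfev,
                             ml, mu, epsfcn, factor, diag)
    return func(*fargs)
  File "h.py", line 40, in <lambda>
    return fsolve(lambda v: np.array(tcp_for(v[0],v[1],L,g)[:2])-[tx,tz], x0 if x0 is not None else [tx-g[0],tz-15])
                                     ~~~~~~~^^^^^^^^^^^^^^^
  File "h.py", line 34, in tcp_for
    b=brentq(f,-ph,-ph+3.14)
    r = _zeros._brentq(f, a, b, xtol, rtol, maxiter, args, full_output, disp)
ValueError: f(a) and f(b) must have different signs
```

View pics/scene5.png

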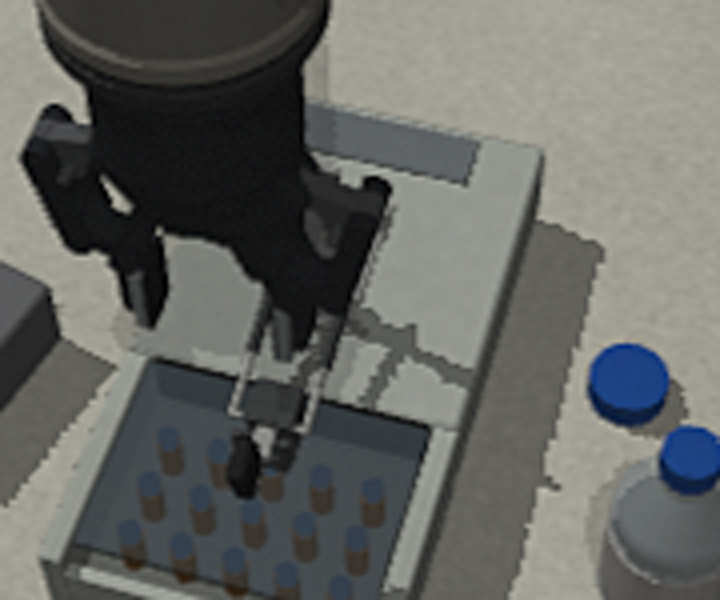

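The scene view shows the tab at (243,465), with the loop arms (240,400) and (315,420) flanking the keeper and the bar hidden under the lip, so it is hooked. Now closing the fingers and moving to the keeper side of the raised lever.

```bash

sed -i 's/^s,R=st.*$/togo([45,1,104])/' f.py
python3 -m crank '{"delta_pos":[[-0.5,0,0],[-0.5,0,0],[-0.5,0,0],[-0.5,0,0],[-0.5,0,0],[-0.54,0,0],[0,0,0]],"dr":[[0,0,0],[0,0,0],[0,0,0],[0,0,0],[0,0,0],[0,0,0],[0,0,0]]}' 0 >/dev/null; python3 f.py
python3 - <<'E'
from h import *
import cv2
for n in("scene",):
    p,d=cams.snapshot(n);np.save('s6d',d);cv2.imwrite(f"pics/{n}6.png",cv2.resize(p[180:330,230:410,::-1],None,fx=4,fy=4,interpolation=cv2.INTER_CUBIC))
E
```

```text
t 23.15 car [ 44.2   1.7 158.1] toolunits [0.03 0.03 2.16] yaw -2.31 zax [ 0. -0. -1.] F(car) [ 0.4 -0.1 -0.3] w -0.002
```

View pics/scene6.png

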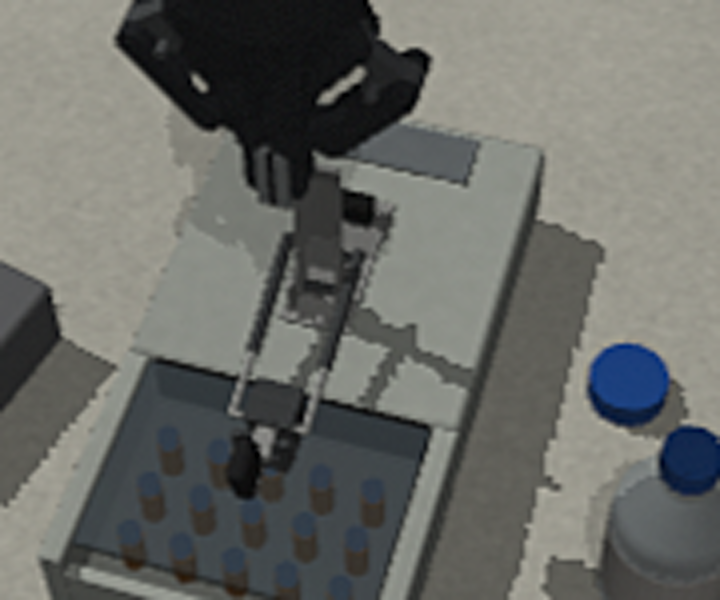

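```bash
python3 - <<'E'
from h import *
d=np.load("s6d.npy");c=cams.get_calibration("scene")
v,u=np.mgrid[0:480,0:640]
P=np.stack([(u-c['cx'])/c['fx']*d,(v-c['cy'])/c['fy']*d,d],-1);W=(P-c['t'])@np.array(c['R']);C=(W-O)@CR*1000
for y in range(220,262,3):
    print(y,[tuple(int(round(k)) for k in C[y,x]) for x in range(300,322,3)])
E
```

```text
220 [(56, 6, 183), (53, 11, 181), (47, 14, 176), (-90, -28, 2), (-93, -22, 0), (-94, -16, 1), (-97, -10, -1), (-95, -2, 4)]
223 [(54, 6, 173), (50, 9, 170), (48, 14, 168), (4, 4, 113), (4, 10, 116), (-89, -14, -2), (-88, -7, 0), (-92, -2, -2)]
226 [(55, 6, 167), (52, 10, 164), (49, 14, 162), (1, 3, 100), (1, 9, 102), (-78, -11, 1), (-80, -5, 0), (-81, 2, 2)]
229 [(56, 6, 160), (51, 9, 155), (0, -4, 88), (2, 3, 93), (2, 9, 95), (-60, -5, 15), (-62, 1, 14), (-63, 7, 16)]
232 [(-56, -37, -2), (1, -10, 78), (3, -3, 83), (2, 3, 83), (1, 8, 85), (-55, -4, 12), (-54, 3, 15), (-55, 9, 16)]
235 [(-48, -34, 0), (0, -10, 67), (3, -3, 74), (2, 2, 74), (1, 8, 75), (-54, -4, 2), (-52, 4, 8), (-53, 10, 8)]
238 [(-8, -20, 45), (4, -9, 63), (2, -4, 63), (2, 2, 65), (3, 9, 68), (-47, -2, 1), (-49, 5, 2), (-49, 11, 4)]
241 [(-3, -18, 42), (3, -10, 53), (1, -4, 52), (5, 3, 59), (4, 9, 61), (-8, 11, 46), (-40, 7, 4), (-42, 13, 4)]
244 [(3, -16, 41), (3, -10, 43), (1, -5, 42), (3, 2, 47), (2, 8, 49), (-2, 13, 44), (-5, 18, 43), (-36, 15, 2)]
247 [(9, -15, 39), (2, -11, 31), (-20, -13, 2), (-23, -7, 0), (1, 7, 37), (-2, 13, 35), (2, 20, 43), (-26, 18, 5)]
250 [(-10, -22, 1), (0, -12, 19), (2, -5, 24), (0, 1, 22), (-15, 2, 4), (7, 15, 39), (7, 21, 40), (-21, 19, 3)]
253 [(-4, -20, 0), (2, -12, 11), (-4, -7, 4), (-8, -2, 1), (2, 7, 18), (13, 17, 37), (-11, 16, 4), (-15, 21, 0)]
256 [(5, -17, 1), (7, -10, 8), (2, -6, 3), (0, 0, 2), (-1, 6, 3), (20, 19, 38), (-4, 18, 4), (-8, 23, 1)]
259 [(11, -15, 0), (10, -9, 2), (10, -3, 4), (7, 2, 3), (6, 8, 3), (26, 21, 36), (1, 19, 1), (-1, 25, 0)]
```

The depth confirms the lever is upright (a ≈ 1.57) with its face at x ≈ 2-3. Lowering, then swinging it down along its arc.

```bash

python3 -m crank '{"delta_pos":[[0,0.03,0.58],[0,0,0.58],[0,0,0.58],[0,0,0.58],[-0.5,0,0],[0,0,0]],"dr":[[0,0,0],[0,0,0],[0,0,0],[0,0,0],[0,0,0],[0,0,0]]}' >/dev/null; python3 f.py
python3 -m crank '{"delta_pos":[[-0.15,0,0.0],[-0.15,0,0],[-0.15,0,0],[-0.15,0,0],[-0.15,0,0]],"dr":[[0,0,0],[0,0,0],[0,0,0],[0,0,0],[0,0,0]]}' >/dev/null; python3 f.py
python3 - <<'E'
from h import *
pr=None
for a in np.arange(1.5,-.01,-.1):
    r=70;T=np.array([-r*np.cos(a)+3.5*np.sin(a)+11,18+r*np.sin(a)+3.5*np.cos(a)+11])
    print(round(a,2),T.round(1),'' if pr is None else ((T-pr)/25).round(2));pr=T
E
```

```text
t 23.95 car [ 31.6   1.  100. ] toolunits [ 0.54 -0.   -0.16] yaw -2.3 zax [-0. -0. -1.] F(car) [-0.7 -0.8  0.9] w 0.003
t 24.575 car [ 13.8   1.  100. ] toolunits [ 1.25 -0.   -0.16] yaw -2.32 zax [ 0.001  0.    -1.   ] F(car) [ 3.9 -0.6 -0.4] w 0.001
1.5 [ 9.5 99.1] 
1.4 [ 2.6 98.6] [-0.28 -0.02]
1.3 [-4.4 97.4] [-0.28 -0.05]
1.2 [-11.1  95.5] [-0.27 -0.07]
1.1 [-17.6  93. ] [-0.26 -0.1 ]
1.0 [-23.9  89.8] [-0.25 -0.13]
0.9 [-29.8  86. ] [-0.24 -0.15]
0.8 [-35.3  81.7] [-0.22 -0.17]
0.7 [-40.3  76.8] [-0.2 -0.2]
0.6 [-44.8  71.4] [-0.18 -0.21]
0.5 [-48.8  65.6] [-0.16 -0.23]
0.4 [-52.1  59.5] [-0.13 -0.25]
0.3 [-54.8  53. ] [-0.11 -0.26]
0.2 [-56.9  46.3] [-0.08 -0.27]
0.1 [-58.3  39.5] [-0.06 -0.27]
-0.0 [-59.   32.5] [-0.03 -0.28]
```

```bash

python3 -m crank '{"delta_pos":[[-0.16,0,0.01],[-0.16,0,0.01],[-0.14,0,0.01],[-0.14,0,0.02],[-0.14,0,0.03],[-0.14,0,0.03],[-0.14,0,0.04]],"dr":[[0,0,0],[0,0,0],[0,0,0],[0,0,0],[0,0,0],[0,0,0],[0,0,0]]}' >/dev/null; python3 f.py
python3 - <<'E'
from h import *
import cv2
for n in("scene",):
    p,d=cams.snapshot(n);np.save('s7d',d);cv2.imwrite(f"pics/{n}7.png",cv2.resize(p[180:330,230:410,::-1],None,fx=4,fy=4,interpolation=cv2.INTER_CUBIC))
E
```

```text
t 25.45 car [-11.9   1.1  96.1] toolunits [ 2.28 -0.   -0.31] yaw -2.32 zax [ 0.  0. -1.] F(car) [ 5.1 -0.   2.8] w -0.001
```

View pics/scene7.png

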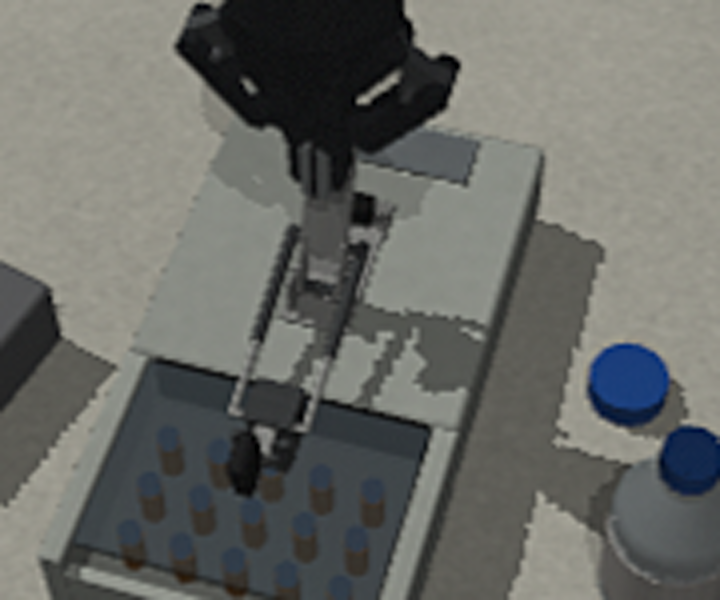

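The bar stays under the lip, with the tab unchanged at (243,465). The springs are stretching and the force is low, about 5 N. Continuing the arc.

```bash

python3 -m crank '{"delta_pos":[[-0.13,0,0.05],[-0.13,0,0.05],[-0.125,0,0.06],[-0.125,0,0.07],[-0.12,0,0.07],[-0.12,0,0.08]],"dr":[[0,0,0],[0,0,0],[0,0,0],[0,0,0],[0,0,0],[0,0,0]]}' >/dev/null; python3 f.py
python3 -m crank '{"delta_pos":[[-0.11,0,0.08],[-0.11,0,0.09],[-0.1,0,0.1],[-0.1,0,0.1],[-0.09,0,0.1],[-0.09,0,0.11]],"dr":[[0,0,0],[0,0,0],[0,0,0],[0,0,0],[0,0,0],[0,0,0]]}' >/dev/null; python3 f.py

```

```text
t 26.25 car [-30.8   1.1  86.6] toolunits [ 3.03 -0.   -0.7 ] yaw -2.31 zax [-0.  0. -1.] F(car) [ 2.7 -0.3  7.3] w 0.003
t 27.0 car [-46.3   1.1  71.8] toolunits [ 3.65 -0.   -1.29] yaw -2.31 zax [-0.001 -0.    -1.   ] F(car) [ 0.3 -0.2  5.5] w 0.001
```

```bash

python3 -m crank '{"delta_pos":[[-0.08,0,0.12],[-0.08,0,0.12],[-0.07,0,0.12],[-0.06,0,0.12],[-0.06,0,0.13],[-0.05,0,0.13]],"dr":[[0,0,0],[0,0,0],[0,0,0],[0,0,0],[0,0,0],[0,0,0]]}' >/dev/null; python3 f.py
python3 -m crank '{"delta_pos":[[-0.04,0,0.13],[-0.04,0,0.13],[-0.03,0,0.12],[-0.02,0,0.1],[0,0,0.08]],"dr":[[0,0,0],[0,0,0],[0,0,0],[0,0,0],[0,0,0]]}' >/dev/null; python3 f.py

```

```text
t 27.75 car [-55.8   1.   53.3] toolunits [ 4.03 -0.01 -2.03] yaw -2.32 zax [-0. -0. -1.] F(car) [-1.8  0.2  2.4] w 0.0
t 28.375 car [-58.8   1.1  39.4] toolunits [ 4.15 -0.   -2.59] yaw -2.32 zax [-0.  0. -1.] F(car) [-0.1 -0.1  0.2] w -0.003
```

```bash

python3 -m crank '{"delta_pos":[[0,0,0.06],[0,0,0.06],[0,0,0.06],[0,0,0.04],[0,0,0]],"dr":[[0,0,0],[0,0,0],[0,0,0],[0,0,0],[0,0,0]]}' >/dev/null; python3 f.py
python3 -m crank '{"delta_pos":[[0,0,0.04],[0,0,0.04],[0,0,0]],"dr":[[0,0,0],[0,0,0],[0,0,0]]}' >/dev/null; python3 f.py

```

```text
t 29.0 car [-58.8   1.1  34. ] toolunits [ 4.15 -0.   -2.8 ] yaw -2.32 zax [-0.  0. -1.] F(car) [-0.7 -0.6  0.4] w -0.003
t 29.375 car [-58.7   1.1  32.5] toolunits [ 4.15 -0.   -2.86] yaw -2.32 zax [ 0. -0. -1.] F(car) [-2.7 -0.8  9.6] w 0.0
```

It's flat at exactly the predicted height (9.6 N against the stop). Lifting off and backing away to check.

```bash

python3 -m crank '{"delta_pos":[[0,0,0.02],[0,0,0],[0,0,-0.2],[0,0,-1],[0,0,-1],[0,0,-1],[0,0,-1],[0,0,-1]],"dr":[[0,0,0],[0,0,0],[0,0,0],[0,0,0],[0,0,0],[0,0,0],[0,0,0],[0,0,0]]}' >/dev/null; python3 f.py
python3 -m crank '{"delta_pos":[[0,1,0],[0,1,0],[0,1,0],[0,1,0],[0,1,0],[0,1,0],[0,1,0],[0,1,0]],"dr":[[0,0,0],[0,0,0],[0,0,0],[0,0,0],[0,0,0],[0,0,0],[0,0,0],[0,0,0]]}' >/dev/null; python3 -m crank '{"delta_pos":[[0,1,0],[0,1,0],[0,1,0],[0,1,0],[0,0,0],[0,0,0]],"dr":[[0,0,0],[0,0,0],[0,0,0],[0,0,0],[0,0,0],[0,0,0]]}'
python3 - <<'E'
from h import *
import cv2
for n in("scene","top"):
    p,d=cams.snapshot(n);np.save(n+'8d',d);cv2.imwrite(f"pics/{n}8.png",cv2.resize(p[130:340,180:410,::-1],None,fx=2.8,fy=2.8,interpolation=cv2.INTER_CUBIC))
c=cams.get_calibration("top")
v,u=np.mgrid[0:480,0:640]
P=np.stack([(u-c['cx'])/c['fx']*d,(v-c['cy'])/c['fy']*d,d],-1);W=(P-c['t'])@np.array(c['R']);C=(W-O-[0,0,.001])@CR*1000
for xx in range(-105,130,6):
    m=(abs(C[...,0]-xx)<2)
    print(xx,[f"{np.median(C[...,2][m&(abs(C[...,1]-yy)<2.5)]):.0f}" for yy in(-17,-10,0,10,20)])
E
```

```text
t 30.375 car [-58.9   1.  162.5] toolunits [ 4.16 -0.    2.34] yaw -2.32 zax [ 0.  0. -1.] F(car) [-0.3 -0.1 -0.3] w -0.001
time_s: 32.12
ee_pos: [0.4733, -0.2646, 0.2215]
eef_rot: [-0.0, 1.0, -0.02, -0.0]
contact_force: [1.8, 1.1, 0.4]
width: -0.0
-105 ['3', '3', '2', '2', '3']
-99 ['2', '23', '23', '13', '3']
-93 ['0', '25', '24', '23', '-0']
-87 ['-1', '19', '21', '21', '-1']
-81 ['-0', '21', '21', '21', '0']
-75 ['-0', '22', '20', '22', '1']
-69 ['2', '21', '22', '21', '-1']
-63 ['3', '22', '21', '22', '1']
-57 ['2', '22', '21', '21', '0']
-51 ['1', '21', '21', '21', '0']
-45 ['3', '20', '22', '19', '0']
-39 ['1', '21', '22', '21', '0']
-33 ['2', '21', '21', '22', '-0']
-27 ['14', '22', '21', '21', '8']
-21 ['16', '22', '22', '23', '15']
-15 ['16', '22', '3', '18', '17']
-9 ['18', '22', '4', '21', '16']
-3 ['17', '22', '4', '21', '16']
3 ['17', '21', '12', '22', '18']
9 ['18', '3', '3', '4', '17']
15 ['18', '0', '1', '-0', '19']
21 ['18', '0', '1', '-0', '18']
27 ['18', '1', '1', '1', '18']
33 ['19', '-0', '-0', '-0', '19']
39 ['18', '1', '0', '-1', '17']
45 ['16', '0', '-0', '-0', '1']
51 ['16', '-3', '-1', '-1', '19']
57 ['18', '0', '0', '-0', '9']
63 ['18', '19', '18', '17', '18']
69 ['18', '24', '24', '24', '18']
75 ['19', '25', '25', '24', '18']
81 ['20', '23', '24', '23', '18']
87 ['-0', '2', '20', '25', '0']
93 ['1', '16', '20', '18', '0']
99 ['0', 'nan', '46', '1', '1']
105 ['1', '1', '55', '0', '-0']
111 ['0', '-0', '54', '1', '0']
117 ['1', '-0', '54', '-0', '-1']
123 ['0', '0', 'nan', '-0', '-1']
129 ['-0', '0', 'nan', '1', '-0']
  return _methods._mean(a, axis=axis, dtype=dtype,
  ret = ret.dtype.type(ret / rcount)
```

View pics/scene8.png

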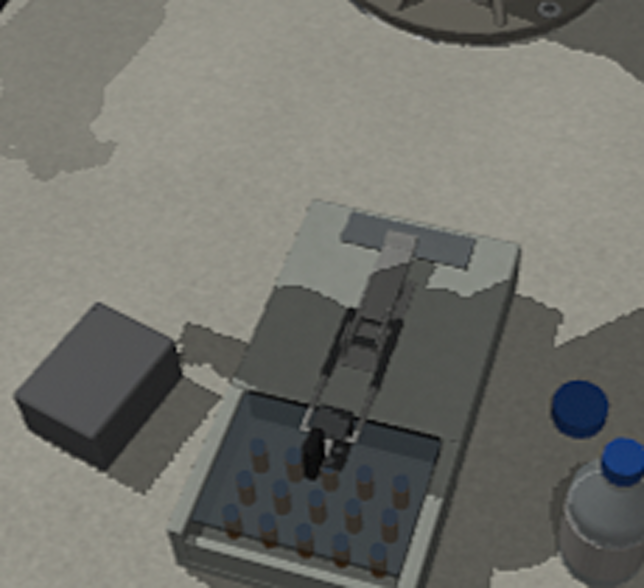

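View pics/top8.png

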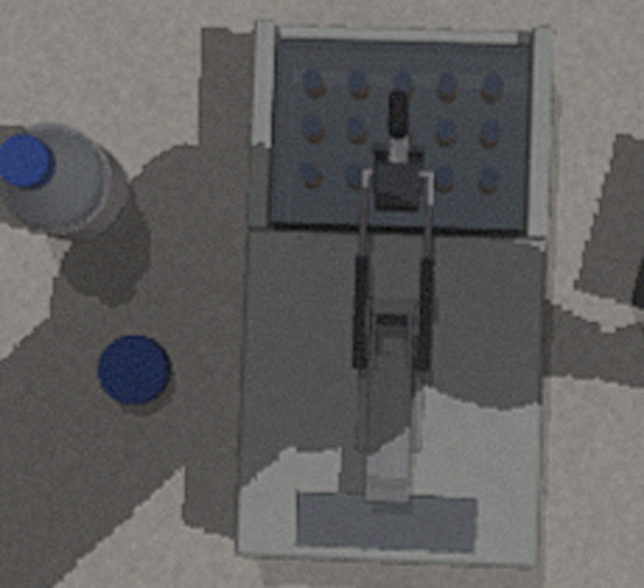

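Lever flat: its face is 21-22 mm above the deck along its whole length, from the top view at crop (390,400) down to (388,495). The loop arms run level to x ≈ 83 and the bar is under the lip. The tab at (398,115) is beyond the prongs, and the robot is clear.

```bash
python3 -c "
from workcell import order
print(order.sign_off())"
```

```text
the job is handed in; nothing more can be done
None
```

The carrier cover is latched and the job is handed in at about 32 s of the 72 s allowed. I gripped the pull tab, found the gap by sliding the bar lightly along the lip, and lowered the bar in. I then drew it back 7 mm to the post and let go. Last, I swung the lever down with the closed fingers until it lay flat past centre.

- **Forces:** I saw at most about 16 N down and 13 N sideways on the keeper. The lever took about 8 N on the way down and about 10 N against its stop. These are readings at the end of each move, so brief peaks in between were not seen.
- **Catch under the lip:** before I let go, a gentle lift was resisted with about 8 N, so the bar was held under the lip.
- **Last check, with the robot clear:** depth shows the lever flat, 21–22 mm above the deck along its length. The loop lies level, with the bar at the keeper seat (about x = 82 mm). The springs were not read directly. A seat at 82 mm with the lever flat puts them at about 15 mm of stretch, slightly above the stated 1–14 mm, and I put that down to 1–2 mm of camera error.
- **Disagreement:** by arm position, the gap and seat came out 4–5 mm farther out than the camera put them, probably from how the tab sat in the grip. I worked by feel there.
- **Other objects:** the tool never went near the bottle, the cap or the tip box, and in the last pictures they appear where they were. I did not measure them.

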